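Roll the bottle cradle's knurled wheel until the jaw reaches the gauge mark

TASK

On the black lab bench, close the bottle cradle's jaw to its gauge mark: press a fingertip lightly on top of the knurled black wheel and roll it, stroke by stroke, until the jaw's black pointer stands within the orange band on the white rail. Move the jaw only by the wheel, never by pushing the jaw itself. Do not pick up or disturb the bottle in the cradle or anything else on the bench, and finish with the hand clear.

Things in the scene. Friction and masses are not known exactly. Their poses are not given: they have to be found in the camera images.
- cradle: Bottle cradle fixed to the bench: dark steel base 140 (x) x 340 (y) x 12 mm high, origin at the centre of its underside on the bench. Its +y is the way the jaw closes; its x points away from the robot, within 0.35 rad. Along y: grey wheel housing (y -156 to -84 mm, x +-50, 78 mm high), moving jaw, bottle, fixed blue jaw (y +132 to +153, 85 mm high). White rail on its +x edge.
- wheel: Knurled black wheel, 72 mm across, 26 mm wide, one white rib; origin at its centre, at cradle (0, -120, 64) mm; axle along the cradle's y; its orientation turns with it. Rolling its top towards the cradle's +x closes the jaw by 8 mm per radian (0.22 mm per mm of rim), towards -x opens it. It starts at the fully open stop, has 4.5 rad to turn, and stays where it is left.
- wheel_top (a point): Fixed point of the cradle at the top of the unpressed wheel's rim, at mid width, 100 mm above the bench and 22 mm above the housing. The wheel is sprung: pressed from above it sinks up to 6 mm, the jaw with it (3 N to start, 8 N fully down). It needs about 1.5 N at the rim to turn: pressed 3 to 5 mm down, it rolls with a fingertip dragged along the cradle's x by up to 16 mm either side of this point.
- jaw: Moving jaw of the cradle, blue block 70 (x) x 18 (y) x 64 mm, top 83 mm above the bench, with a black rubber face towards the bottle and a brass screw behind; origin 6 mm above the bench, below its face, it slides along the cradle's +y by up to 36 mm. Must not be pushed directly.
- pointer (a point): Tip of the jaw's black pointer, 2.5 mm wide, above the inner half of the white rail, 56 mm above the bench; moves with the jaw; at cradle x +56 mm, and y +28 mm at the start.
- gauge_mark (a point): Centre of the orange band across the white rail, 8 mm wide along the cradle's y, 48 mm above the bench; its axes are the cradle's. It stays where it is; at the start it lies 14 to 32 mm further along +y than the pointer. The rail is 24 mm wide, at cradle x +56 mm, y -15 to +125, top 47 mm high, with black ticks every 10 mm.
- bottle: Small 100 ml glass bottle with a fluted black cap, empty, 56 mm in diameter, 96 mm high, origin at the centre of its underside, standing loose on the base plate close to the fixed jaw. Not to be disturbed; the closing jaw does not reach it.
- wash_bottle: Bystander: empty glass bottle 56 mm in diameter, with fluted black cap and two bent glass tubes, 139 mm high; origin at centre of underside.
- dish: Bystander: clear petri dish, 92 mm across, 15 mm high, origin at centre of underside.
- filter: Bystander: white disc filter lying flat, 100 mm across, spigot up to 34 mm; origin at centre of underside.
- cap: Bystander: spare fluted black cap, 49 mm across, 24 mm high, origin at centre of underside.
- driver: Bystander: screwdriver 160 mm long lying on the bench near the cradle.
- amber: Bystander: amber bottle with white cap, 60 mm across, 110 mm high, origin at centre of underside.
- tipbox: Bystander: blue open divided box 80 x 120 x 50 mm, origin at centre of underside.

How it is judged:
On the way:
1. a fingertip on the wheel has rolled the jaw at least 4 mm (contact force between the fingers and wheel above 0.3 N and y of pointer in the frame of cradle above 0.032 m), for 0.05 s.
At the end, for the whole second after the job is handed in: The pointer stands within the orange band (its centre within 4 mm of the band's centre along the rail), the jaw is still, the bottle stands upright within 12 mm of where it was, and every bystander within 25 mm of where it was (y of pointer in the frame of gauge_mark between -0.004 and 0.004 m and linear speed of jaw below 0.002 m/s and distance of each of wash_bottle, dish, filter, cap, driver, amber, tipbox from where it was at the start of the episode below 0.025 m and distance of bottle from where it was at the start of the episode below 0.012 m and angle between bottle's own z axis and vertical below 0.2 rad); the robot touches nothing.
It fails at once if the jaw is pushed directly (over 3 N) (contact force between any of the fingers, the arm and jaw above 3 N).
It fails at once if the wheel is pressed hard (over 40 N) (contact force between the fingers and wheel above 40 N).
It fails at once if the bottle in the cradle is pushed over, lifted or shifted more than 12 mm (not (distance of bottle from where it was at the start of the episode below 0.012 m) or not (angle between bottle's own z axis and vertical below 0.2 rad)).
It fails at once if a bystander is lifted or moved more than 25 mm (not (distance of wash_bottle from where it was at the start of the episode below 0.025 m) or not (distance of dish from where it was at the start of the episode below 0.025 m) or not (distance of filter from where it was at the start of the episode below 0.025 m) or not (distance of cap from where it was at the start of the episode below 0.025 m) or not (distance of driver from where it was at the start of the episode below 0.025 m) or not (distance of amber from where it was at the start of the episode below 0.025 m) or not (distance of tipbox from where it was at the start of the episode below 0.025 m)).
It also fails if it takes over 51 s, if anything falls off the work surface, if the arm or the gripper's body presses on something with over 40 N, if the wrist force passes 120 N, or if a joint passes its speed limit or range.

ROBOT

A 6-joint arm with a two-finger parallel gripper is mounted at the origin on the work surface. World frame = base frame: x ahead of the robot, y to its left, z up, the work surface at z = 0. Lengths are in m, angles in rad, forces in N, time in s.
With the tool pointing down it reaches from about 0.25 to 0.775 m from the base axis. Payload 4 kg.
Tool frame: the origin (TCP) lies midway between the tips of the shut fingers; the grasp point (between the pads) lies 19 mm behind it; z points along the fingers, y is the direction in which the jaws open and shut (so a half turn about z gives the same grasp; the last joint's range is limited). The gripper opens to 94 mm and grips with 3 to 60 N. Pads are 16 mm wide; open, the fingers measure 119 mm over their backs; the gripper's body (75 mm by 177 mm) begins 78 mm behind the grasp point.
Start: joints at [1.241, 0.087, 1.371, -0, 1.684, -0.103], TCP at [0.124, 0.536, 0.206] pointing down, gripper open.
Joint ranges: [-3.1, 3.1], [-0.76, 2.03], [0.27, 2.55], [-1.08, 4.22], [0.17, 2.65], [-2.57, 2.57]. Speed limits (rad/s): [2.79, 2.79, 3.14, 3.14, 3.14, 3.14].

INTERFACE

Orientations are given as [roll, pitch, yaw] about the fixed x, y, z axes, in that order (R = Rz(yaw) Ry(pitch) Rx(roll)).
In Python, from bench import robot, cams gives the robot as it stands.
- The arm moves only by the tool step_arm, never from a script. Its argument "plan" is a list that holds one entry, the list of rows, each a list of 5 numbers: the shift along the world's x, y, z in mm, then the turn about the world's z in rad, then the opening in per cent of the stroke, from 0 (shut) to 100 (fully open). In form: [[[tx, ty, tz, turn, fingers], ...]]. A call has 1 to 8 rows; each row is the pose to reach, as a shift and turn from the pose commanded when the call began; what a row does not reach only later rows make up. A row lasts 1/12 s, in which the tool goes at most 41.7 mm and 7.16 degrees, less where a joint would pass 70% of its speed; a pose out of reach is approached as far as the arm can. A call with a gripper value outside its range is refused whole. The fingers move at their own pace and stop on an object; the grip force is fixed at half the most. Time passes only in rows, so rows that repeat a pose let the fingers close. It gives the time, the measured TCP pose, the force and the opening at its end, in the units of the state.
- robot.get_obs(): the state, without advancing time (a new reading comes with each control period).
- cams.snapshot(name): name is "scene" or "top"; returns a dict with "frame" (384x512x3 uint8, red, green, blue), "camera_matrix" (3x3 intrinsics, pixels), "k1" (the pictures are not rectified: a ray, as slopes to the right and down, at radius r is drawn at 1 + k1 r^2 times it, then the intrinsics apply), "origin" and "attitude" of the camera in the world. Camera axes: x right, y down, z forward; pixel columns grow to the right and rows downward; lengths in m; the calibration is good to about 2 mm. A picture is of the moment at which its call begins. There is no depth.
- robot.close_job(): hands the job in, once; it reports no verdict.
The state is a dict: "time": time; "joint_positions": joint angles; "qvel": joint speeds; "joint_torque": joint torques, N m; "tool_pos": TCP position; "ee_rot": TCP orientation; "wrist_force": force on the tool from outside, world axes, zero at the start; "wrist_torque": the same for the moment, N m; "width": finger opening in m.
Only numpy, scipy, OpenCV 4.12 (cv2) and the standard library are available. Lean on these libraries where they do the work, as an engineer would, in place of code of your own. Each camera call takes 0.05 s, during which the arm holds its last target. There are 200 camera calls.

## Working session

There is one attempt and no reset: what is moved stays moved. The work goes in short steps, Python scripts to look and compute and a tool call to move; the robot and the scene stay as the last step left them, time stands still between calls to the robot, and variables do not carry over. Pictures are saved under pics/ and viewed, about 8 in all and at most 12, crops included, and the job is handed in when it is done.

Besides the shell and the picture viewer there is one more tool, called after "Call:" in YAML: its name, and indented under it one key for each argument. step_arm: Moves the arm, as the interface text tells. Its arguments: {"type":"object","properties":{"plan":{"type":"array"}},"required":["plan"]}

```bash
mkdir -p pics; ls; cat > h.py <<'E'
import numpy as np,cv2
from bench import robot,cams
from scipy.spatial.transform import Rotation as R
def snap(n):
    s=cams.snapshot(n); return s
def att(s):
    a=np.array(s['attitude'],float)
    return a if a.shape==(3,3) else R.from_euler('xyz',a).as_matrix() if a.size==3 else None
def ray(s,u,v):
    K=np.array(s['camera_matrix']); d=np.array([s['k1'],0,0,0],float)
    p=cv2.undistortPoints(np.array([[[u,v]]],float),K,d)[0,0]
    return att(s)@np.array([p[0],p[1],1])
def at(s,u,v,z):
    r=ray(s,u,v);o=np.array(s['origin']); return o+r*(z-o[2])/r[2]
def proj(s,P):
    A=att(s); c=(np.atleast_2d(P)-np.array(s['origin']))@A
    q,_=cv2.projectPoints(c.reshape(-1,1,3),np.zeros(3),np.zeros(3),np.array(s['camera_matrix']),np.array([s['k1'],0,0,0],float)); return q[:,0]
E
python3 - <<'E'
from h import *
for n in('top','scene'):
    s=snap(n);print(n,s['origin'],s['attitude'],s['camera_matrix'],s['k1'])
    cv2.imwrite(f'pics/{n}0.png',cv2.resize(s['frame'][:,:,::-1],(800,600),interpolation=cv2.INTER_CUBIC))
print(robot.get_obs())
E
```

```text
pics
top [0.44912953 0.00964407 1.07717356] [-3.0057503  -0.00881542 -1.59909792] [[353.77280726   0.         256.01879489]
 [  0.         353.77280726 194.52257436]
 [  0.           0.           1.        ]] 0.019653830837848708
scene [ 1.00286424 -0.56976048  0.87089067] [-2.41188995 -0.01594177  0.65143632] [[403.39718942   0.         248.42581516]
 [  0.         403.39718942 186.64227877]
 [  0.           0.           1.        ]] -0.018837125234140596
{'time': 0.1, 'joint_positions': array([ 1.24090347e+00,  8.78681821e-02,  1.37207550e+00, -1.31492395e-06,
        1.68359996e+00, -1.03126312e-01]), 'qvel': array([ 0.00113771, -0.00226322, -0.00343667, -0.00064729, -0.00183912,
       -0.000215  ]), 'joint_torque': array([ 1.83424745e-03, -3.41253126e+01, -3.03301370e+01,  7.19982921e-02,
        3.04565358e-02, -1.01159005e-04]), 'tool_pos': array([0.12351584, 0.53545148, 0.20444229]), 'ee_rot': array([-3.13965190e+00, -1.99541603e-04,  2.91482577e+00]), 'wrist_force': array([-0.15687739, -0.26984754, -0.96176152]), 'wrist_torque': array([ 0.024433  , -0.01709231,  0.05510633]), 'width': 0.09408419191915561}
```

View pics/top0.png

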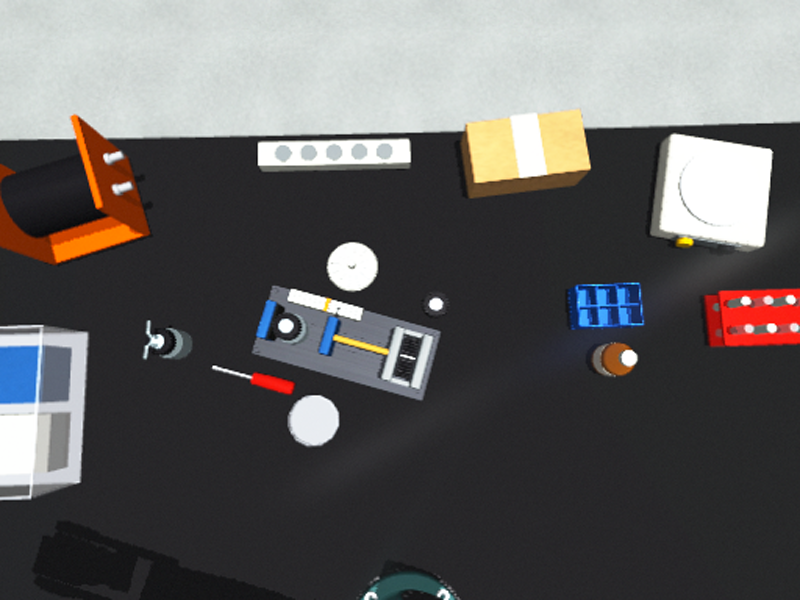

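View pics/scene0.png

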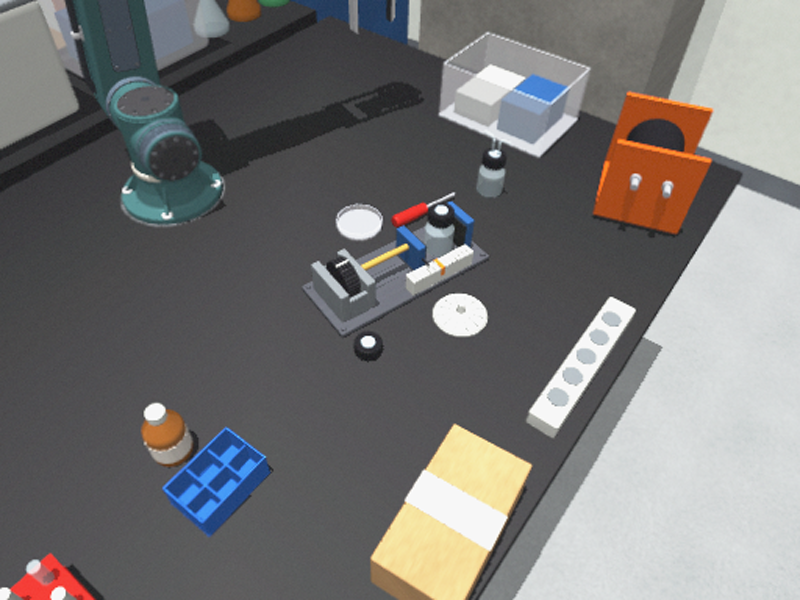

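The top view shows the cradle at about (345,342) of 800x600, turned roughly -0.26 rad, with its wheel at (408,357). The gap over the wheel is clear of tall objects. I'll zoom in to fit its pose.

```bash
python3 - <<'E'
from h import *
a=snap('top')['frame'][178:262,158:288,::-1]; b=snap('scene')['frame'][122:218,188:318,::-1]
cv2.imwrite('pics/top1.png',cv2.resize(a,None,fx=6,fy=6,interpolation=cv2.INTER_CUBIC))
cv2.imwrite('pics/sc1.png',cv2.resize(b,None,fx=6,fy=6,interpolation=cv2.INTER_CUBIC))
E
```

```text
(no output)
```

View pics/top1.png

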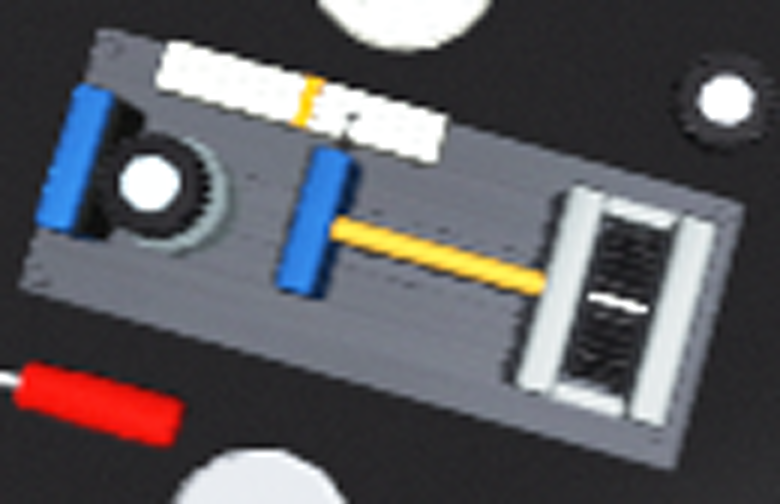

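View pics/sc1.png

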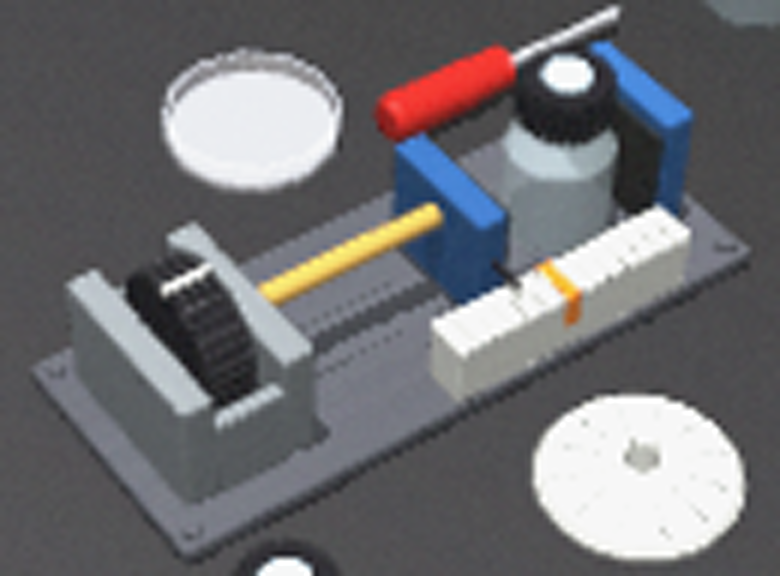

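The crops resolve the base corners, rail corners, orange band (top (308,101), scene (560,280)) and pointer tip (top (350,117), scene (519,287)). I'll fit the pose from both views.

```bash
cat > fit.py <<'E'
from h import *
from scipy.optimize import least_squares
T=snap('top');S=snap('scene')
top=[((70,170,12),(97,29)),((70,-170,12),(746,206)),((-70,-170,12),(672,468)),((-70,170,12),(21,290)),
((68,125,47),(167,41)),((44,125,47),(157,87)),((68,-15,47),(446,116)),((44,-15,47),(437,163))]
sc=[((-70,-170,12),(35,372)),((70,-170,12),(190,556)),((70,170,12),(750,250)),((68,-15,47),(463,352)),((44,-15,47),(432,322)),((68,125,47),(690,240))]
px=lambda l,o:np.array([((u+.5)/6-.5+o[0],(v+.5)/6-.5+o[1]) for _,(u,v) in l])
def W(p,P): P=np.atleast_2d(P)/1000.; c,s=np.cos(p[2]),np.sin(p[2]); return np.c_[p[0]+c*P[:,0]-s*P[:,1],p[1]+s*P[:,0]+c*P[:,1],P[:,2]]
def res(p,L):
    return np.concatenate([(proj(s,W(p,[a for a,_ in l]))-px(l,o)).ravel() for s,l,o in L])
A=(T,top,(158,178));B=(S,sc,(188,122))
for n,L in(('both',[A,B]),('top',[A]),('scene',[B])):
    r=least_squares(res,[.45,.05,-.26],args=(L,),x_scale=[.1,.1,.1]);p=r.x
    print(n,p.round(4),'rms px',np.sqrt((r.fun**2).mean()).round(2),'wheel_top',W(p,[0,-120,100]).round(4))
    if n=='both':P=p
    c,s_=np.cos(p[2]),np.sin(p[2])
    for nm,z,q in(('band',.0475,{'t':(308,101),'s':(560,278)}),('ptr',.056,{'t':(350,117),'s':(519,287)})):
        for k,(u,v) in q.items():
            s,l,o=A if k=='t' else B
            w=at(s,(u+.5)/6-.5+o[0],(v+.5)/6-.5+o[1],z)[:2]-p[:2]
            print('  ',nm,k,'cradle xy mm',np.round(1000*np.array([c*w[0]+s_*w[1],-s_*w[0]+c*w[1]]),1))
np.save('pose.npy',P)
E
python3 fit.py
```

```text
both [ 0.526   0.1027 -0.2901] rms px 0.81 wheel_top [[ 0.4917 -0.0123  0.1   ]]
   band t cradle xy mm [55.6 50. ]
   band s cradle xy mm [57.1 54.5]
   ptr t cradle xy mm [52.6 26.9]
   ptr s cradle xy mm [56.7 29.1]
top [ 0.5239  0.1018 -0.294 ] rms px 0.51 wheel_top [[ 0.4892 -0.013   0.1   ]]
   band t cradle xy mm [57.2 51.7]
   band s cradle xy mm [58.6 56.1]
   ptr t cradle xy mm [54.2 28.6]
   ptr s cradle xy mm [58.3 30.8]
scene [ 0.5285  0.1037 -0.2897] rms px 0.57 wheel_top [[ 0.4942 -0.0113  0.1   ]]
   band t cradle xy mm [53.5 48.3]
   band s cradle xy mm [55.  52.8]
   ptr t cradle xy mm [50.4 25.2]
   ptr s cradle xy mm [54.6 27.4]
```

Both views put the wheel top at about (0.4915, -0.0125). The jaw has to travel about 24 mm, so roughly 109 mm of rim in 4 strokes. The next move goes above the start of the stroke with the fingers shut.

Call:
step_arm:
  plan:
    - [[10,-15,5,0,0],[28,-43,5,-0.03,0],[46,-71,5,-0.06,0],[64,-98,5,-0.06,0],[82,-126,5,-0.06,0],[100,-154,5,-0.06,0],[118,-181,5,-0.06,0],[136,-209,5,-0.06,0]]

```text
time: 0.97
tool_pos: [0.2602, 0.3256, 0.2106]
ee_rot: [3.141, 0.0, 2.855]
wrist_force: [0.8, -0.2, 0.2]
width: 0.0439
```

Call:
step_arm:
  plan:
    - [[18,-28,0,0,0],[36,-56,0,0,0],[54,-84,0,0,0],[72,-112,0,0,0],[90,-140,0,0,0],[108,-168,0,0,0],[126,-196,0,0,0],[144,-224,0,0,0]]

```text
time: 1.63
tool_pos: [0.4042, 0.1014, 0.2107]
ee_rot: [3.141, 0.001, 2.855]
wrist_force: [0.5, 0.2, 0.0]
width: 0.0004
```

Call:
step_arm:
  plan:
    - [[18,-28,0,0,0],[36,-56,0,0,0],[54,-84,0,0,0],[67,-104,-15,0,0],[75,-112,-35,0,0],[75,-112,-55,0,0],[75,-112,-75,0,0],[75,-112,-75,0,0]]

```text
time: 2.3
tool_pos: [0.4758, -0.0091, 0.1308]
ee_rot: [-3.14, -0.009, 2.854]
wrist_force: [-0.8, -0.2, -1.4]
width: 0.0006
```

```bash
python3 - <<'E'
from h import *
o=robot.get_obs();print(o['tool_pos'],o['wrist_force'])
s=snap('scene');print(proj(s,[o['tool_pos'],[.4917,-.0123,.1]]))
b=s['frame'][110:218,188:318,::-1]
cv2.imwrite('pics/sc2.png',cv2.resize(b,None,fx=5,fy=5,interpolation=cv2.INTER_CUBIC))
E
```

```text
[ 0.47584271 -0.00907334  0.13080788] [-0.79813648 -0.19502038 -1.3850473 ]
[[213.86175275 156.97208533]
 [218.14869803 168.52697028]]
```

View pics/sc2.png

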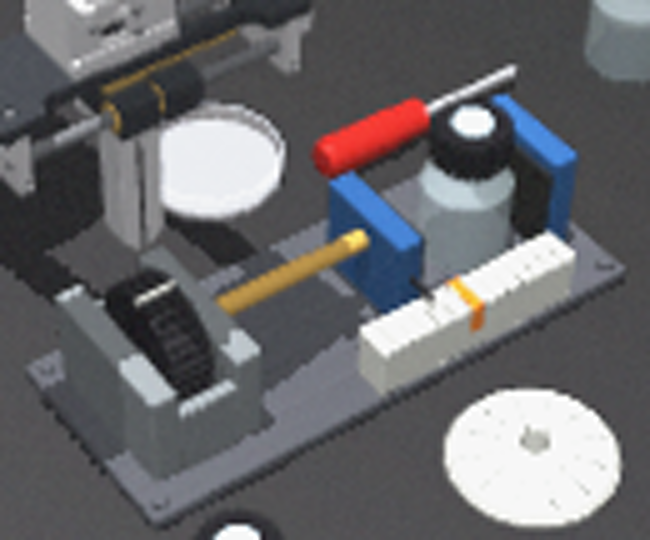

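The closed fingertips are above the back part of the wheel, centred across its width. Next I'll go down slowly.

Call:
step_arm:
  plan:
    - [[0,0,-8,0,0],[2,0,-16,0,0],[3,0,-22,0,0],[3,0,-26,0,0],[3,0,-28,0,0],[3,0,-28,0,0]]

```text
time: 2.85
tool_pos: [0.4814, -0.0089, 0.1071]
ee_rot: [3.142, -0.001, 2.855]
wrist_force: [-0.7, -0.2, -0.3]
width: 0.0004
```

Call:
step_arm:
  plan:
    - [[0,0,-1,0,0],[0,0,-2,0,0],[0,0,-3,0,0],[0,0,-4,0,0],[0,0,-4,0,0]]

```text
time: 3.27
tool_pos: [0.4816, -0.0091, 0.1034]
ee_rot: [3.142, -0.0, 2.855]
wrist_force: [-0.2, -0.0, 0.7]
width: 0.0003
```

Call:
step_arm:
  plan:
    - [[0,0,-2,0,0],[0,0,-4,0,0],[0,0,-5,0,0],[0,0,-5,0,0]]

```text
time: 3.6
tool_pos: [0.482, -0.0091, 0.099]
ee_rot: [3.141, 0.001, 2.855]
wrist_force: [-0.2, 0.4, 3.2]
width: 0.0003
```

Call:
step_arm:
  plan:
    - [[0,0,-1,0,0],[0,0,-2,0,0],[0,0,-2,0,0],[0,0,-2,0,0]]

```text
time: 3.93
tool_pos: [0.482, -0.0091, 0.0971]
ee_rot: [3.141, 0.001, 2.855]
wrist_force: [-1.8, -0.8, 4.9]
width: 0.0006
```

Call:
step_arm:
  plan:
    - [[0,0,-1,0,0],[3,-1,-1.2,0,0],[7,-2,-1.2,0,0],[11,-3.2,-1.2,0,0],[15,-4.4,-1.2,0,0],[19,-5.6,-1.2,0,0],[22,-6.5,-1.2,0,0],[22,-6.5,-1.2,0,0]]

```text
time: 4.6
tool_pos: [0.5048, -0.0161, 0.0962]
ee_rot: [-3.141, 0.002, 2.855]
wrist_force: [-0.2, -0.4, 6.3]
width: 0.0006
```

```bash
python3 - <<'E'
from h import *
s=snap('scene')
b=s['frame'][110:218,188:318,::-1]
cv2.imwrite('pics/sc3.png',cv2.resize(b,None,fx=6,fy=5.5,interpolation=cv2.INTER_CUBIC))
E
```

```text
(no output)
```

View pics/sc3.png

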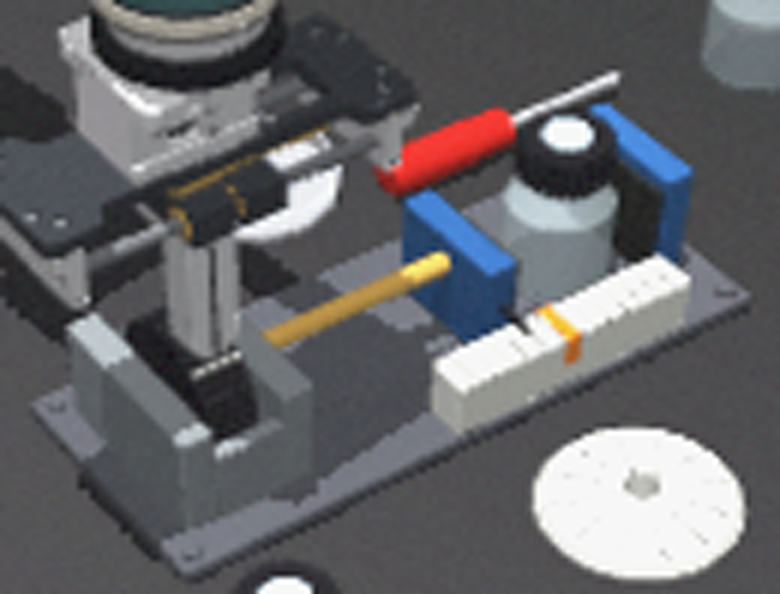

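The wheel rolled and the white rib moved forward. The pointer went from (519,287) to about (529,316 at this scale), or about 5 mm. I'll lift, go back and repeat with strokes of about 26 mm.

Call:
step_arm:
  plan:
    - [[0,0,6,0,0],[0,0,14,0,0],[-13,3.8,14,0,0],[-26,7.5,14,0,0],[-26,7.5,8,0,0],[-26,7.5,3,0,0],[-26,7.5,0,0,0],[-26,7.5,0,0,0]]

```text
time: 5.32
tool_pos: [0.4776, -0.0079, 0.0951]
ee_rot: [3.141, -0.001, 2.855]
wrist_force: [-3.3, 1.1, 6.1]
width: 0.0005
```

Call:
step_arm:
  plan:
    - [[2,-0.6,0,0,0],[6,-1.8,0,0,0],[10,-3,0,0,0],[14,-4.2,0,0,0],[18,-5.4,0,0,0],[22,-6.5,0,0,0],[26,-7.5,0,0,0],[26,-7.5,0,0,0]]

```text
time: 5.98
tool_pos: [0.5054, -0.0164, 0.0961]
ee_rot: [-3.141, 0.002, 2.854]
wrist_force: [-0.6, -0.5, 5.4]
width: 0.0003
```

Call:
step_arm:
  plan:
    - [[0,0,6,0,0],[0,0,14,0,0],[-13,3.8,14,0,0],[-26,7.5,14,0,0],[-26,7.5,8,0,0],[-26,7.5,3,0,0],[-26,7.5,0,0,0],[-26,7.5,0,0,0]]

```text
time: 6.65
tool_pos: [0.4777, -0.008, 0.0952]
ee_rot: [3.141, -0.001, 2.855]
wrist_force: [-2.4, 1.0, 6.6]
width: 0.0004
```

Call:
step_arm:
  plan:
    - [[2,-0.6,0,0,0],[6,-1.8,0,0,0],[10,-3,0,0,0],[14,-4.2,0,0,0],[18,-5.4,0,0,0],[22,-6.5,0,0,0],[26,-7.5,0,0,0],[26,-7.5,0,0,0]]

```text
time: 7.32
tool_pos: [0.5055, -0.0164, 0.0961]
ee_rot: [-3.141, 0.002, 2.854]
wrist_force: [0.3, -1.5, 4.8]
width: 0.0003
```

```bash
python3 - <<'E'
from h import *
s=snap('scene')
b=s['frame'][122:218,188:318,::-1]
cv2.imwrite('pics/sc4.png',cv2.resize(b,None,fx=6,fy=6,interpolation=cv2.INTER_CUBIC))
E
```

```text
(no output)
```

View pics/sc4.png

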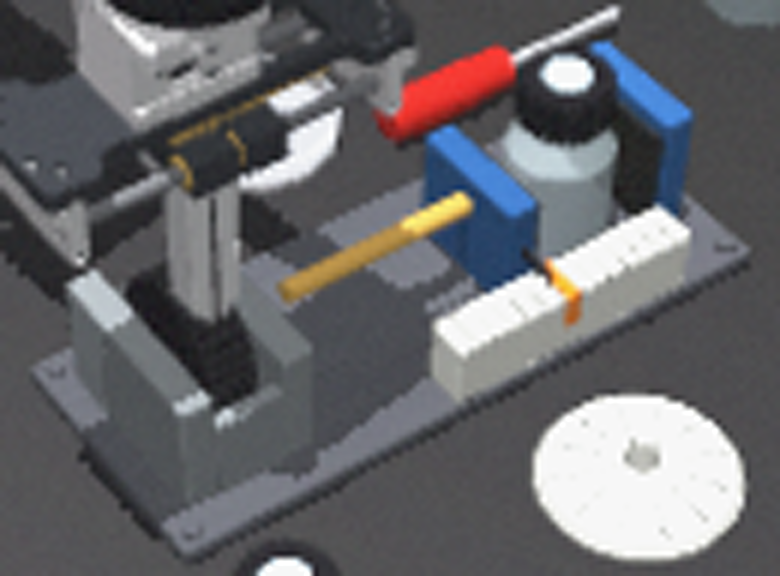

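The pointer tip is now near the band's left edge, around (549,268). I'll lift off so the jaw springs up, then measure in both views.

Call:
step_arm:
  plan:
    - [[0,0,6,0,0],[0,0,14,0,0],[-13,3.8,14,0,0],[-26,7.5,14,0,0],[-26,7.5,14,0,0],[-26,7.5,14,0,0]]

```text
time: 7.87
tool_pos: [0.4776, -0.008, 0.1093]
ee_rot: [3.141, -0.0, 2.855]
wrist_force: [0.3, 1.4, 0.7]
width: 0.0007
```

```bash
python3 - <<'E'
from h import *
a=snap('top')['frame'][178:228,178:238,::-1]; b=snap('scene')['frame'][140:190,248:308,::-1]
f=lambda x:cv2.resize(x,None,fx=6.6,fy=6.6,interpolation=cv2.INTER_CUBIC)
cv2.imwrite('pics/c5.png',np.hstack([f(a),f(b)]))
E
```

```text
(no output)
```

View pics/c5.png

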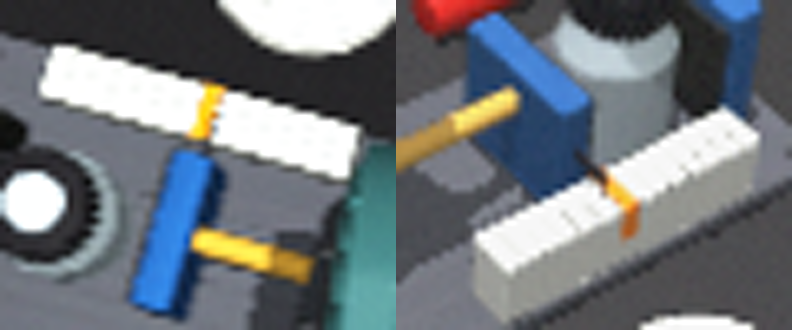

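Both views show the pointer just short of the band: the tip is at right-panel (607,182) and the band centre at about (622,192). I'll convert these to millimetres.

```bash
python3 - <<'E'
from h import *
S=snap('scene');T=snap('top')
def C(p,w): c,s=np.cos(p[2]),np.sin(p[2]);w=w[:2]-p[:2];return np.round(1000*np.array([c*w[0]+s*w[1],-s*w[0]+c*w[1]]),1)
ps=[.5285,.1037,-.2897];pt=[.5239,.1018,-.294]
g=lambda u,v,f,o:((u+.5)/f-.5+o[0],(v+.5)/f-.5+o[1])
print('ptr s',C(ps,at(S,*g(211,182,6.6,(248,140)),.056)),'band s',C(ps,at(S,*g(226,191,6.6,(248,140)),.0475)))
print('band t',C(pt,at(T,*g(209,111,6.6,(178,178)),.0475)))
for a,b in(((316,148),(180,148)),((357,155),(217,157))): print('jaw t',C(pt,at(T,*g(*a,6,(158,178)),.083)),C(pt,at(T,*g(*b,6.6,(178,178)),.083)))
c0=C(ps,at(S,*g(505,220,6,(188,122)),.083));c1=C(ps,at(S,*g(589-396,102,6.6,(248,140)),.083));print('jaw s',c0,c1)
E
```

```text
ptr s [56.5 45.7] band s [58.4 53.4]
band t [57.5 50.8]
jaw t [33.2 36.2] [35.4 52.7]
jaw t [35.1 16.7] [35.8 36.4]
jaw s [36.3 31.5] [34.3 51.3]
```

About 6 mm is left, which is one more of the same stroke.

Call:
step_arm:
  plan:
    - [[0,0,-6,0,0],[0,0,-11,0,0],[0,0,-14,0,0],[0,0,-14,0,0]]

```text
time: 8.4
tool_pos: [0.4783, -0.0082, 0.0956]
ee_rot: [3.141, 0.001, 2.855]
wrist_force: [-0.3, 0.2, 6.9]
width: 0.0004
```

Call:
step_arm:
  plan:
    - [[2,-0.6,0,0,0],[6,-1.8,0,0,0],[10,-3,0,0,0],[14,-4.2,0,0,0],[18,-5.4,0,0,0],[22,-6.5,0,0,0],[26,-7.5,0,0,0],[26,-7.5,0,0,0]]

```text
time: 9.07
tool_pos: [0.5047, -0.0162, 0.0962]
ee_rot: [-3.141, 0.002, 2.855]
wrist_force: [0.3, -1.5, 5.2]
width: 0.0004
```

Call:
step_arm:
  plan:
    - [[0,0,6,0,0],[0,0,14,0,0],[-13,3.8,30,0,0],[-26,7.5,50,0,0],[-40,0,75,0,0],[-60,-20,100,0,0],[-80,-50,110,0,0],[-80,-50,110,0,0]]

```text
time: 9.73
tool_pos: [0.4226, -0.0691, 0.2091]
ee_rot: [-3.139, 0.006, 2.85]
wrist_force: [1.1, 0.2, 0.4]
width: 0.0005
```

Call:
step_arm:
  plan:
    - [[0,-30,0,0,0],[0,-60,0,0,0],[0,-90,0,0,0],[0,-120,0,0,0],[0,-120,0,0,0],[0,-120,0,0,0]]

```text
time: 10.23
tool_pos: [0.4233, -0.1859, 0.2044]
ee_rot: [3.14, -0.002, 2.852]
wrist_force: [-0.1, 0.6, 0.7]
width: 0.0007
```

```bash
python3 - <<'E'
from h import *
a=snap('top')['frame'][178:228,178:238,::-1]; b=snap('scene')['frame'][140:190,248:308,::-1]
f=lambda x:cv2.resize(x,None,fx=6.6,fy=6.6,interpolation=cv2.INTER_CUBIC)
cv2.imwrite('pics/c6.png',np.hstack([f(a),f(b)]))
E
```

```text
(no output)
```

View pics/c6.png

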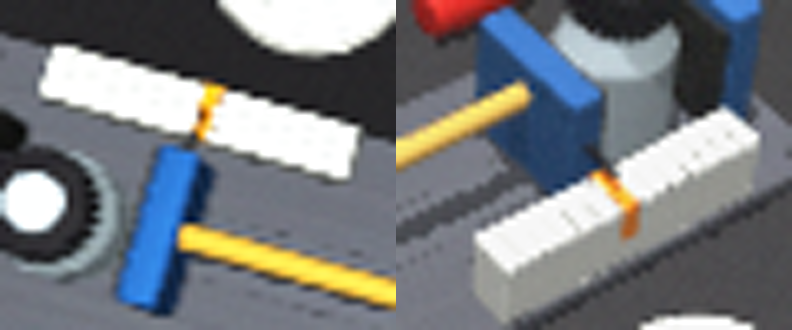

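The hand is clear. The pointer looks to be over the band in both views, so I'll zoom in and compare it with where a centred pointer and ±4 mm would be drawn.

```bash
python3 - <<'E'
from h import *
T=snap('top');S=snap('scene')
f=lambda x:cv2.resize(x,None,fx=20,fy=20,interpolation=cv2.INTER_CUBIC)
a=T['frame'][186:206,200:220,::-1];b=S['frame'][154:174,274:294,::-1]
cv2.imwrite('pics/c7.png',np.hstack([f(a),f(b)]))
def W(p,P): P=np.atleast_2d(P)/1000.; c,s=np.cos(p[2]),np.sin(p[2]); return np.c_[p[0]+c*P[:,0]-s*P[:,1],p[1]+s*P[:,0]+c*P[:,1],P[:,2]]
for s,p,o in((T,[.5239,.1018,-.294],(200,186)),(S,[.5285,.1037,-.2897],(274,154))):
  for y in(48,52,56):
    q=proj(s,W(p,[[44,y,47],[56,y,47],[68,y,47],[44,y,56],[56,y,56]]));print(y,np.round((q-o+.5)*20-.5).astype(int).tolist())
E
```

```text
48 [[187, 271], [210, 193], [233, 115], [180, 263], [203, 184]]
52 [[161, 264], [184, 186], [207, 107], [153, 256], [176, 177]]
56 [[135, 257], [158, 178], [181, 100], [127, 249], [150, 170]]
48 [[73, 259], [126, 308], [179, 357], [78, 215], [131, 264]]
52 [[95, 248], [148, 297], [201, 346], [100, 203], [153, 252]]
56 [[117, 236], [169, 285], [223, 334], [121, 192], [174, 241]]
```

View pics/c7.png

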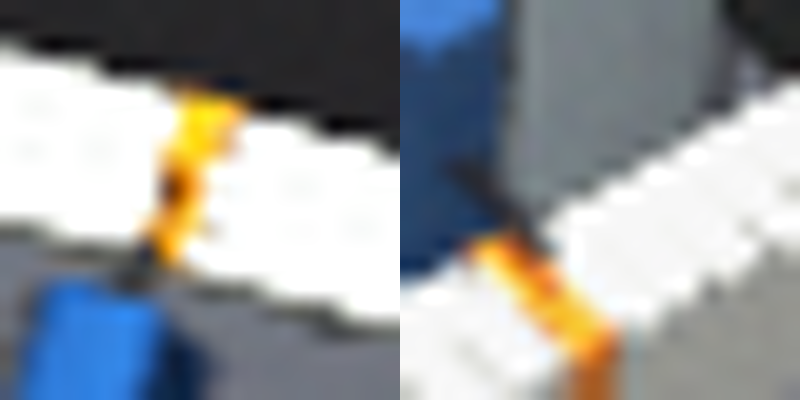

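Both views agree to within about ±1.5 mm. In the top view the tip at (175,185) puts the pointer about 1.3 mm beyond the band's centre, and in the scene view it is about 0.7 mm short. The tolerance is 4 mm, so I'll hand in.

```bash
python3 -c "
from bench import robot
print(robot.close_job())"
```

```text
the job is handed in; nothing more can be done
None
```

I closed the jaw to its gauge mark with four wheel strokes and handed the job in at about 10.5 s. `close_job()` gives no verdict, so success rests on my own last checks.

- **Pose and strokes:** I fitted the cradle's pose from both cameras. The four strokes used shut fingertips, pressed about 3–4 mm down. The readings showed 5–7 N of pressing force, well below the 40 N limit. The jaw travelled about 23 mm.
- **Pointer:** It stands in the orange band in both views. The top view put it about 1.3 mm past the centre and the scene view about 0.7 mm short. They disagree by about 2 mm, but both are inside the 4 mm tolerance.
- **Hand:** It finished clear at about 0.2 m height, with no contact force.
- **Bottle and bystanders:** The fingers touched only the wheel, and the bottle looked in place in the final view. I did not measure it or the bystanders individually at the end.

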